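# Transfer the sample jar series to the display rack

### The arm

A 6-joint arm with a two-finger parallel gripper is mounted at the origin on the work surface. World frame = base frame: x ahead of the robot, y to its left, z up, the work surface at z = 0. Lengths are in m, angles in degrees, forces in N, time in s.
With the tool pointing down it reaches from about 0.275 to 0.775 m from the base axis. Payload 14.6 kg.
Tool frame: the origin (TCP) lies where the fingers leave the gripper's body, on its centre line; the fingertips stand robot.tips_ahead ahead of it and the grasp point (between the pads) lies 54 mm ahead of it (robot.tips_ahead is the distance from the TCP to the fingertips, in m); z points along the fingers, y is the direction in which the jaws open and shut (so a half turn about z gives the same grasp; the last joint's range is limited). The gripper opens to 85 mm and grips with 20 to 120 N. Pads are 22 mm wide; open, the fingers measure 114 mm over their backs; the gripper's body (76 mm by 85 mm) begins 54 mm behind the grasp point. The pads swing forward as they close: fully open they stand 13 mm farther back than shut.
Start: joints at [-74.158, 15.075, -2.767, 72.158, 0, 81.102], TCP at [0.22, -0.477, 0.304] pointing down, gripper open.
Joint ranges: [-151.79, 151.79], [-50.71, 97.33], [-67.44, 78.34], [-121.81, 120.89], [-77.56, 73.72], [-180, 180]. Speed limits (degrees/s): [108.29, 108.29, 147.25, 159.86, 180, 180].

### API

Orientations are given as [roll, pitch, yaw] about the fixed x, y, z axes, in that order (R = Rz(yaw) Ry(pitch) Rx(roll)).
In Python, from rig import robot, grab_frame, calibration gives the robot as it stands.
- The arm moves only by the shell command python3 -m pendant 'ROWS' [FORCE]. ROWS is JSON, a list of rows, each a list of 5 numbers: the shift along the tool's x, y, z in mm, then the turn about the tool's z in rad, then the opening, from -1 (shut) to 1 (fully open), so that 0 is half open. A call has exactly 10 rows; each row shifts and turns the commanded pose from where the row before left it, along the tool's axes as they then stand; what a row does not reach is not made up. A row lasts 1/10 s, in which the tool goes at most 50 mm and 8.59 degrees, less where a joint would pass 70% of its speed; a pose out of reach is approached as far as the arm can. A call with a gripper value outside its range is refused whole. The fingers move at their own pace and stop on an object; FORCE is the grip in N (left out, the last holds). Time passes only in rows, so rows that do not move let the fingers close, or fill a call up. It gives the time, the measured TCP pose, the force and the opening at its end, in the units of the state.
- robot.get_obs(): the state, without advancing time (a new reading comes with each control period).
- grab_frame(name): name is "side" or "top"; returns the picture (400x640x3 uint8, blue, green, red); there is no depth.
- calibration(name): a dict with "K" (3x3 intrinsics, pixels), "T" (4x4, takes a point from camera to world coordinates). Camera axes: x right, y down, z forward; pixel columns grow to the right and rows downward; lengths in m; the calibration is good to about 2 mm. A picture is of the moment at which its call begins. calibration takes no time and is no camera call.
- robot.close_job(): hands the job in, once; it reports no verdict.
The state is a dict: "time_s": time; "q": joint angles; "joint_velocities": joint speeds; "joint_torque": joint torques, N m; "tool_pos": TCP position; "tool_rot": TCP orientation; "force": force on the tool from outside, world axes, zero at the start; "moment": the same for the moment, N m; "grip_width": opening from 0.0 (shut) to 1.0 (fully open).
Only numpy, scipy, OpenCV 4.12 (cv2) and the standard library are available. Lean on these libraries where they do the work, as an engineer would, in place of code of your own. Each camera call takes 0.05 s, during which the arm holds its last target.

### The job

Move the four pebble sample jars from the plywood carrying board into the pockets of the dark display rack, one jar to a pocket, keeping the order of the series as counted from each rack's steel lifting loop: the jar nearest the loop on the board goes into the pocket nearest the loop on the rack, and so on to the far end. Set each jar down gently, upright and flat on the pocket's floor; do not drop or tip any, and let go of them all.

Things in the scene. Friction and masses are not known exactly. Their poses are not given: they have to be found in the camera images.
- jar_tall: Tall slim round sample jar, 92 mm high; the lid is the top 18 mm, 38 mm diameter, the body below it 36 mm. Origin: centre of its underside, z up. Loose, about 0.12 kg, clear plastic with pebbles inside and a white lid. Starts upright in one of the four grey nests, its foot 16 mm above the table. 
- jar_wide: Short wide round sample jar, 62 mm high; the lid is the top 18 mm, 50 mm diameter, the body below it 47 mm. Origin: centre of its underside, z up. Loose, about 0.12 kg, clear plastic with pebbles inside and a white lid. Starts upright in one of the four grey nests, its foot 16 mm above the table. 
- jar_square: Square sample jar, 72 mm high; the lid is the top 18 mm, 42 x 42 mm, the body below it 40 x 40 mm; sides parallel to its x and y axes. Origin: centre of its underside, z up. Loose, about 0.12 kg, clear plastic with pebbles inside and a white lid. Starts upright in one of the four grey nests, its foot 16 mm above the table. 
- jar_flask: Flask-shaped sample jar, 82 mm high: foot 48 mm diameter, tapering above 22 mm height to a 24 mm neck at 52 mm; small round lid, the top 24 mm, 28 mm diameter. Origin: centre of its underside, z up. Loose, about 0.12 kg, clear plastic with pebbles inside and a white lid. Starts upright in one of the four grey nests, its foot 16 mm above the table. 
- carry_board: Plywood carrying board, 70 x 300 x 12 mm, fixed on the table. Origin: on its underside, mid-row. Four grey nests stand on it along its y axis at y = +93, +31, -31, -93 mm (pitch 62 mm). A steel lifting loop, 40 mm wide, top 44 mm above the table, stands across its +y end at y = +160 mm, so count from +y to -y.
- display_rack: Dark wooden display rack, 74 x 300 mm, fixed on the table, empty at the start. Origin: on its underside, mid-row. Four pockets along its y axis, centred at x = 0, y = -93, -31, +31, +93 mm; each 54 x 56 mm, floor 16 mm and rim 28 mm above the table, walls 6 mm thick. A steel lifting loop, 40 mm wide, top 44 mm above the table, stands across its -y end at y = -160 mm, so count from -y to +y.
- nest1: Grey plastic nest in which the tall jar stands at the start; which place in the row it has varies. Fixed on the carrying board, one of four alike: shallow square tray, 58 mm outside, 54 mm inside, inner floor 4 mm and rim 14 mm above its origin. Origin: centre of its underside, 12 mm above the table; axes parallel to the board's.
- nest2: Grey plastic nest in which the wide jar stands at the start; which place in the row it has varies. Fixed on the carrying board, one of four alike: shallow square tray, 58 mm outside, 54 mm inside, inner floor 4 mm and rim 14 mm above its origin. Origin: centre of its underside, 12 mm above the table; axes parallel to the board's.
- nest3: Grey plastic nest in which the square jar stands at the start; which place in the row it has varies. Fixed on the carrying board, one of four alike: shallow square tray, 58 mm outside, 54 mm inside, inner floor 4 mm and rim 14 mm above its origin. Origin: centre of its underside, 12 mm above the table; axes parallel to the board's.
- nest4: Grey plastic nest in which the flask-shaped jar stands at the start; which place in the row it has varies. Fixed on the carrying board, one of four alike: shallow square tray, 58 mm outside, 54 mm inside, inner floor 4 mm and rim 14 mm above its origin. Origin: centre of its underside, 12 mm above the table; axes parallel to the board's.
Mind the look-alikes: they are no part of the job. Leave any turquoise look-alike of the jar_square alone. What is shaped like the jar_wide but pink is not meant.

How it is judged (in metres and radians):
At the end, for the whole second after the job is handed in: Each jar stands in the rack pocket that has the same place, counted from the rack's loop, as its nest has from the board's loop: within 12 mm of the pocket centre along each rack axis, foot within 4 mm of the floor's height, upright within 0.08 rad, at rest (under 0.02 m/s), released (((y of nest1 in the frame of carry_board between 0.078 and 0.108 m and y of jar_tall in the frame of display_rack between -0.105 and -0.081 m) or (y of nest1 in the frame of carry_board between 0.016 and 0.046 m and y of jar_tall in the frame of display_rack between -0.043 and -0.019 m) or (y of nest1 in the frame of carry_board between -0.046 and -0.016 m and y of jar_tall in the frame of display_rack between 0.019 and 0.043 m) or (y of nest1 in the frame of carry_board between -0.108 and -0.078 m and y of jar_tall in the frame of display_rack between 0.081 and 0.105 m)) and x of jar_tall in the frame of display_rack between -0.012 and 0.012 m and z of jar_tall in the frame of display_rack between 0.012 and 0.02 m and angle between each of jar_tall, jar_wide, jar_square, jar_flask's own z axis and vertical below 0.08 rad and linear speed of each of jar_tall, jar_wide, jar_square, jar_flask below 0.02 m/s and contact force between each of jar_tall, jar_wide, jar_square, jar_flask and the fingers below 0.05 N and ((y of nest2 in the frame of carry_board between 0.078 and 0.108 m and y of jar_wide in the frame of display_rack between -0.105 and -0.081 m) or (y of nest2 in the frame of carry_board between 0.016 and 0.046 m and y of jar_wide in the frame of display_rack between -0.043 and -0.019 m) or (y of nest2 in the frame of carry_board between -0.046 and -0.016 m and y of jar_wide in the frame of display_rack between 0.019 and 0.043 m) or (y of nest2 in the frame of carry_board between -0.108 and -0.078 m and y of jar_wide in the frame of display_rack between 0.081 and 0.105 m)) and x of jar_wide in the frame of display_rack between -0.012 and 0.012 m and z of jar_wide in the frame of display_rack between 0.012 and 0.02 m and ((y of nest3 in the frame of carry_board between 0.078 and 0.108 m and y of jar_square in the frame of display_rack between -0.105 and -0.081 m) or (y of nest3 in the frame of carry_board between 0.016 and 0.046 m and y of jar_square in the frame of display_rack between -0.043 and -0.019 m) or (y of nest3 in the frame of carry_board between -0.046 and -0.016 m and y of jar_square in the frame of display_rack between 0.019 and 0.043 m) or (y of nest3 in the frame of carry_board between -0.108 and -0.078 m and y of jar_square in the frame of display_rack between 0.081 and 0.105 m)) and x of jar_square in the frame of display_rack between -0.012 and 0.012 m and z of jar_square in the frame of display_rack between 0.012 and 0.02 m and ((y of nest4 in the frame of carry_board between 0.078 and 0.108 m and y of jar_flask in the frame of display_rack between -0.105 and -0.081 m) or (y of nest4 in the frame of carry_board between 0.016 and 0.046 m and y of jar_flask in the frame of display_rack between -0.043 and -0.019 m) or (y of nest4 in the frame of carry_board between -0.046 and -0.016 m and y of jar_flask in the frame of display_rack between 0.019 and 0.043 m) or (y of nest4 in the frame of carry_board between -0.108 and -0.078 m and y of jar_flask in the frame of display_rack between 0.081 and 0.105 m)) and x of jar_flask in the frame of display_rack between -0.012 and 0.012 m and z of jar_flask in the frame of display_rack between 0.012 and 0.02 m); the robot touches nothing.
It fails at once if a jar is tipped over (more than about 40 degrees) (angle between any of jar_tall, jar_wide, jar_square, jar_flask's own z axis and vertical above 0.7 rad).
It fails at once if a jar is dropped or thrown (moving faster than 0.7 m/s while out of the gripper, a fall of about 25 mm) ((linear speed of jar_tall above 0.7 m/s and contact force between jar_tall and the fingers below 0.01 N) or (linear speed of jar_wide above 0.7 m/s and contact force between jar_wide and the fingers below 0.01 N) or (linear speed of jar_square above 0.7 m/s and contact force between jar_square and the fingers below 0.01 N) or (linear speed of jar_flask above 0.7 m/s and contact force between jar_flask and the fingers below 0.01 N)).
It also fails if it takes over 99 s, if anything falls off the work surface, if the arm or the gripper's body presses on something with over 40 N, if the wrist force passes 120 N, or if a joint passes its speed limit or range.

## Working session

There is one attempt and no reset: what is moved stays moved. The work goes in short steps, Python scripts to look and compute and a shell command to move; the robot and the scene stay as the last step left them, time stands still between calls to the robot, and variables do not carry over. Pictures are saved under pics/ and viewed, and the job is handed in when it is done.

```bash
ls; mkdir -p pics; python3 - <<'E'
from rig import robot, grab_frame, calibration
import cv2
print(robot.get_obs(), robot.tips_ahead)
for n in("side","top"):
    cv2.imwrite(f"pics/{n}0.png",grab_frame(n)); c=calibration(n); print(n,c["K"],c["T"])
E
```

```text
pics
{'time_s': 0.0, 'q': array([-7.41561193e+01,  1.51000758e+01, -2.80499270e+00,  7.21586282e+01,
       -1.17241819e-04,  8.11005239e+01]), 'joint_velocities': array([-0.02385538, -0.00897826,  0.01317838, -0.12207707, -0.05192132,
       -0.11790534]), 'joint_torque': array([-1.34534730e-03, -6.37608147e+01,  3.84568012e+01,  1.40020801e-02,
       -3.36271696e-04,  2.59068952e-05]), 'tool_pos': array([ 0.21966714, -0.47660841,  0.30340595]), 'tool_rot': array([-1.79937052e+02, -9.73812483e-03,  2.47433516e+01]), 'force': array([-0.30301205, -0.12825547,  0.60507512]), 'moment': array([-0.05121269,  0.02094115,  0.01483698]), 'grip_width': 0.9996887790300831} 0.0726
side [[362.4809703    0.         325.22609278]
 [  0.         362.4809703  200.5229103 ]
 [  0.           0.           1.        ]] [[-0.90663485 -0.29896249  0.29771576  0.30268637]
 [-0.42166076  0.61748877 -0.66401041  0.56726046]
 [ 0.01467807 -0.72755003 -0.68589759  0.56741202]
 [ 0.          0.          0.          1.        ]]
top [[467.00227784   0.         317.61382617]
 [  0.         467.00227784 204.09464524]
 [  0.           0.           1.        ]] [[-0.00709705 -0.99846035  0.05501419  0.47408881]
 [-0.99995351  0.00744528  0.00612758  0.02880565]
 [-0.00652775 -0.05496814 -0.99846677  0.91830422]
 [ 0.          0.          0.          1.        ]]
```

View pics/side0.png

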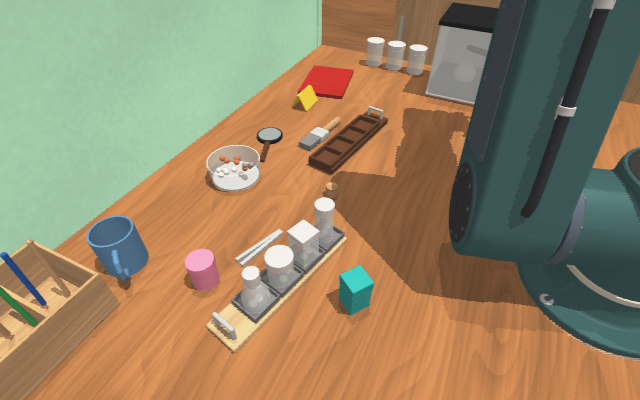

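View pics/top0.png

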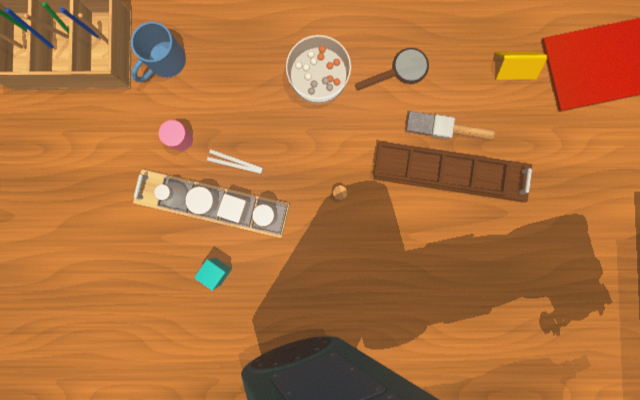

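```bash
cat > h.py <<'E'
from rig import robot, grab_frame, calibration
import cv2, numpy as np
def cast(n,uv,z):
    c=calibration(n);T=c["T"];d=T[:3,:3]@np.linalg.solve(c["K"],[uv[0],uv[1],1.]);o=T[:3,3]
    return o+d*(z-o[2])/d[2]
def proj(n,p):
    c=calibration(n);T=c["T"];q=c["K"]@(T[:3,:3].T@(np.asarray(p,float)-T[:3,3]));return q[:2]/q[2]
E
python3 - <<'E'
from h import *
im=cv2.imread("pics/top0.png")
a=cv2.resize(im[155:250,120:300],None,fx=4,fy=4,interpolation=cv2.INTER_CUBIC)
cv2.imwrite("pics/cb.png",a)
b=cv2.resize(im[130:215,365:540],None,fx=4,fy=4,interpolation=cv2.INTER_CUBIC)
cv2.imwrite("pics/cr.png",b)
hsv=cv2.cvtColor(im,cv2.COLOR_BGR2HSV)
m=((hsv[...,1]<40)&(hsv[...,2]>200)).astype(np.uint8)*255
m[:,:130]=0;m[:160]=0;m[250:]=0
n,l,s,ce=cv2.connectedComponentsWithStats(m)
for i in range(1,n):
    if s[i,4]>20: print(s[i],ce[i])
m=((hsv[...,2]<115)).astype(np.uint8)*255; m[:,:365]=0;m[:,540:]=0;m[:135]=0;m[210:]=0
cv2.imwrite("pics/mr.png",cv2.resize(m[130:215,365:540],None,fx=4,fy=4))
E
```

```text
[210 160  52  13 202] [241.55445545 165.22277228]
[526 169   5  23  50] [528.44 180.14]
[134 175   8  23  66] [137.48484848 185.66666667]
[155 185  14  15 159] [161.6163522  191.87421384]
[186 187  26  27 543] [198.65745856 199.96316759]
[217 195  28  27 499] [230.73547094 207.91382766]
[253 205  20  21 331] [262.67975831 215.04229607]
```

View pics/cb.png

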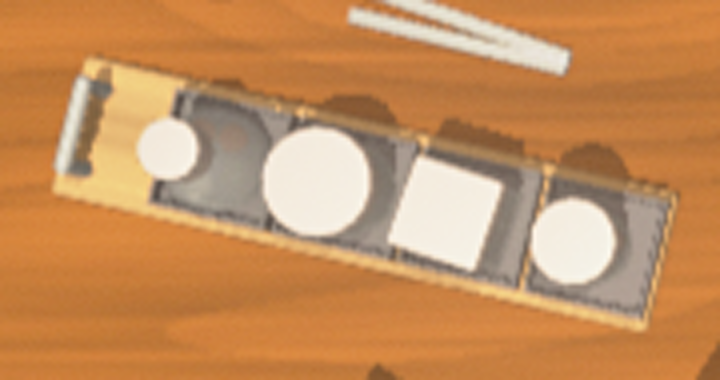

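View pics/cr.png

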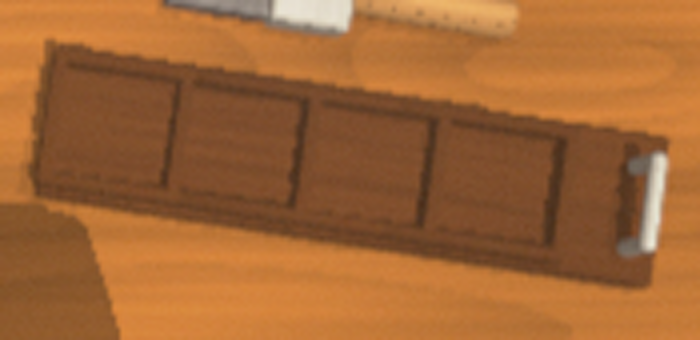

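View pics/mr.png

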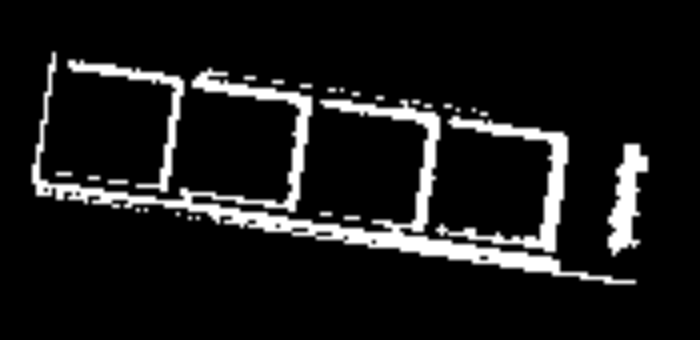

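```bash
cat >> h.py <<'E'
def fit2(loc,w):
    loc=np.asarray(loc,float);w=np.asarray(w,float)
    a=loc-loc.mean(0);b=w-w.mean(0)
    th=np.arctan2((a[:,0]*b[:,1]-a[:,1]*b[:,0]).sum(),(a*b).sum())
    R=np.array([[np.cos(th),-np.sin(th)],[np.sin(th),np.cos(th)]])
    t=w.mean(0)-R@loc.mean(0)
    return th,R,t,(w-(loc@R.T+t))
E
python3 - <<'E'
from h import *
im=cv2.imread("pics/top0.png")
c=np.array([(183,80),(310,98),(438,116),(567,133)])/4.+[365,130]
ys=np.array([93,31,-31,-93])/1e3
loc=[(.027,y-.028) for y in ys]
w=[cast("top",u,.028)[:2] for u in c]
# lower right floor/rim corners
c2=np.array([(167,188),(293,208),(421,228),(550,245)])/4.+[365,130]
w2=[cast("top",u,.028)[:2] for u in c2]; loc2=[(-.027,y-.028) for y in ys]
th,R,t,r=fit2(loc+loc2,w+w2); print("rack",np.degrees(th),t,np.round(r*1e3,1))
# board: lids
L=[("flask",(161.6,191.9),.098),("wide",(198.65,199.96),.078),("sq",(230.7,207.9),.088),("tall",(262.7,215.04),.108)]
P={n:cast("top",u,z)[:2] for n,u,z in L}
# jars
hsv=cv2.cvtColor(im,cv2.COLOR_BGR2HSV)
m=((hsv[...,1]<40)&(hsv[...,2]>200)).astype(np.uint8)*255
for n,u,z in L:
    _,_,_,_=0,0,0,0
    k=np.zeros_like(m);cv2.circle(k,(int(u[0]),int(u[1])),20,255,-1)
    nn,l=cv2.connectedComponents(m); lab=l[int(u[1]),int(u[0])]
    cn,_=cv2.findContours((l==lab).astype(np.uint8),0,2)
    rr=cv2.minAreaRect(cn[0]); p=cast("top",rr[0],z)[:2]; print(n,rr,"rect",p,"centroid",P[n])
    box=np.array([cast("top",b,z)[:2] for b in cv2.boxPoints(rr)]);e=box[1]-box[0];print("  edge yaw",np.degrees(np.arctan2(e[1],e[0])),np.linalg.norm(e),np.linalg.norm(box[2]-box[1]))
yb=[.093,.031,-.031,-.093]
th2,R2,t2,r2=fit2([(0,y) for y in yb],[P[n] for n,_,_ in L]);print("board",np.degrees(th2),t2,np.round(r2*1e3,1))
big=cv2.resize(im,None,fx=2,fy=2,interpolation=cv2.INTER_CUBIC)
def draw(img,cam,s,off):
  for y in ys:
    for z in(.016,.028):
      pts=[proj(cam,[*(R@[a,y+b]+t),z]) for a,b in((-.027,-.028),(.027,-.028),(.027,.028),(-.027,.028))]
      cv2.polylines(img,[np.int32((np.array(pts)+.5-off)*s)],True,(0,255,0) if z>.02 else (255,255,0),1)
    pts=[proj(cam,[*(R2@[a,y+b]+t2),.026]) for a,b in((-.029,-.029),(.029,-.029),(.029,.029),(-.029,.029))]
    cv2.polylines(img,[np.int32((np.array(pts)+.5-off)*s)],True,(0,0,255),1)
a=cv2.resize(im[130:250,120:540],None,fx=1.9,fy=1.9,interpolation=cv2.INTER_CUBIC);draw(a,"top",1.9,np.array([120,130]))
s=cv2.imread("pics/side0.png");b=cv2.resize(s[90:360,190:410],None,fx=2.2,fy=2.2,interpolation=cv2.INTER_CUBIC);draw(b,"side",2.2,np.array([190,90]))
cv2.imwrite("pics/oa.png",a);cv2.imwrite("pics/ob.png",b)
E
```

```text
rack -8.874873932652386 [ 0.58990464 -0.20423078] [[-0.8 -1. ]
 [-0.5 -0.4]
 [-0.1 -0.1]
 [ 0.8 -0.2]
 [ 0.5 -0.8]
 [ 0.   0.5]
 [-0.5  1. ]
 [ 0.5  1.1]]
flask ((161.50001525878906, 192.00001525878906), (13.435027122497559, 13.435027122497559), 45.0) rect [0.54272795 0.3093216 ] centroid [0.54290373 0.30914669]
  edge yaw -44.838869653767844 0.023572779219704142 0.024020407419159312
wide ((198.5, 200.0), (26.0, 25.0), 90.0) rect [0.5293985  0.24902872] centroid [0.52946885 0.24875787]
  edge yaw -90.44099321399347 0.04529621280120528 0.04704574714625035
sq ((230.55001831054688, 207.8500213623047), (22.452171325683594, 22.135942459106445), 18.434947967529297) rect [0.51429213 0.18910055] centroid [0.51420099 0.18883267]
  edge yaw -18.24584439103975 0.03938989694988015 0.04023511482146321
tall ((262.5, 215.0), (20.0, 19.0), 90.0) rect [0.50047969 0.12963915] centroid [0.50040766 0.12929155]
  edge yaw -90.42650605352885 0.03306605503844595 0.034741703079179
board -13.394325368220155 [0.52174531 0.21900719] [[-0.4 -0.3]
 [ 0.5 -0.4]
 [-0.4 -0. ]
 [ 0.2  0.8]]
```

View pics/oa.png

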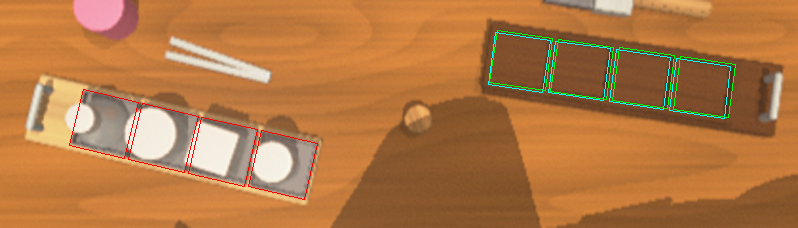

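View pics/ob.png

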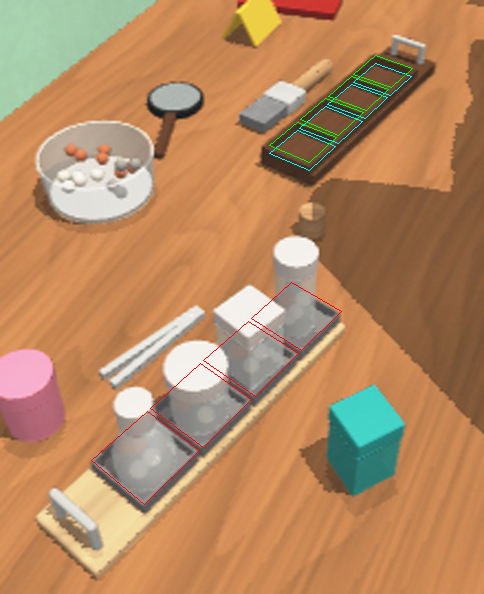

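Order counted from the board's loop at px (138,186): flask (162,192), wide (199,200), square (231,208), tall (263,215). 

Candidates for confusion:
- Turquoise square block at (212,273): not in a nest, so leave it.
- Pink cylinder at (172,133): leave it.
- Clear canisters at the back of the side view (375–417,50): not in nests.

The close crop shows white lids in the four grey nests, so the choice is confirmed. The rack's loop is at (528,180), so its pockets from right to left take flask, wide, square, tall.

```bash
cat >> h.py <<'E'
RT=np.array([.5906,-.2035]);RA=np.radians(-8.87)
def pocket(y): return RT+np.array([-np.sin(RA)*y,np.cos(RA)*y])
from scipy.spatial.transform import Rotation as Ro
def delta(x,y,z,yaw=None):
    o=robot.get_obs();R=Ro.from_euler("xyz",o["tool_rot"],degrees=True).as_matrix()
    cy=o["tool_rot"][2]
    turn=0 if yaw is None else -np.radians((yaw-cy+180)%360-180)
    R2=Ro.from_euler("xyz",[180,0,cy if yaw is None else yaw],degrees=True).as_matrix()
    d=np.array([x,y,z])-o["tool_pos"]
    print("t",round(o["time_s"],2),"pos",np.round(o["tool_pos"],4),"rot",np.round(o["tool_rot"],2),"w",round(o["grip_width"],3),"F",np.round(o["force"],1))
    print("turn",round(turn,4),"tool mm after turn",np.round(R2.T@d*1e3,1))
E
python3 -c "
from h import *
delta(.5004,.1293,.26,76.6)
for n,y in zip('flask wide sq tall'.split(),(-.093,-.031,.031,.093)): print(n,pocket(y))"
```

```text
t 0.1 pos [ 0.2197 -0.4767  0.3035] rot [-1.7995e+02 -1.0000e-02  2.4740e+01] w 1.001 F [ 0.1 -0.6 -0.7]
turn -0.9052 tool mm after turn [654.5 132.7  43.5]
flask [ 0.57626004 -0.29538779]
wide [ 0.58582001 -0.23412926]
sq [ 0.59537999 -0.17287074]
tall [ 0.60493996 -0.11161221]
```

```bash
python3 -m pendant '[[0,0,0,-0.1293,1],[0,0,0,-0.1293,1],[0,0,0,-0.1293,1],[0,0,0,-0.1293,1],[0,0,0,-0.1293,1],[0,0,0,-0.1293,1],[0,0,0,-0.1293,1],[30,5,0,0,1],[30,5,0,0,1],[30,5,0,0,1]]' 40
python3 -c "
from h import *
delta(.5004,.1293,.26,76.6)"
```

```text
time_s: 1.1
tool_pos: [0.2553, -0.3917, 0.3035]
tool_rot: [-180.0, -0.0, 76.6]
force: [0.5, -0.2, 0.0]
grip_width: 1.001
t 1.1 pos [ 0.2553 -0.3917  0.3035] rot [-1.7998e+02 -4.0000e-02  7.6570e+01] w 1.001 F [ 0.5 -0.2  0. ]
turn -0.0006 tool mm after turn [563.6 117.7  43.5]
```

```bash
python3 -m pendant '[[45,10,0,0,1],[45,10,0,0,1],[45,10,0,0,1],[45,10,0,0,1],[45,10,0,0,1],[45,10,0,0,1],[45,10,0,0,1],[45,10,0,0,1],[45,10,0,0,1],[45,10,0,0,1]]'
python3 -c "
from h import *
delta(.5004,.1293,.26,76.6)"
```

```text
time_s: 2.1
tool_pos: [0.4571, 0.0239, 0.3038]
tool_rot: [-180.0, 0.0, 76.6]
force: [1.6, -1.7, 1.0]
grip_width: 1.0
t 2.1 pos [0.4571 0.0239 0.3038] rot [-180.      0.     76.61] w 1.0 F [ 1.6 -1.7  1. ]
turn 0.0002 tool mm after turn [112.6  17.7  43.8]
```

```bash
python3 -m pendant '[[38,6,0,0,1],[38,6,0,0,1],[25,4,0,0,1],[11.6,1.7,0,0,1],[0,0,20,0,1],[0,0,30,0,1],[0,0,30,0,1],[0,0,20,0,1],[0,0,0,0,1],[0,0,0,0,1]]'
python3 -c "
from h import *
delta(.5004,.1293,.149,76.6)
cv2.imwrite('pics/s1.png',grab_frame('side')[100:350,150:450].repeat(2,0).repeat(2,1));cv2.imwrite('pics/t1.png',grab_frame('top'))
"
```

```text
time_s: 3.1
tool_pos: [0.5001, 0.1268, 0.2044]
tool_rot: [-180.0, 0.0, 76.6]
force: [0.8, 0.1, -0.0]
grip_width: 0.999
t 3.1 pos [0.5001 0.1268 0.2044] rot [-1.7999e+02  1.0000e-02  7.6570e+01] w 0.999 F [ 0.8  0.1 -0. ]
turn -0.0006 tool mm after turn [ 2.5 -0.2 55.4]
```

View pics/s1.png

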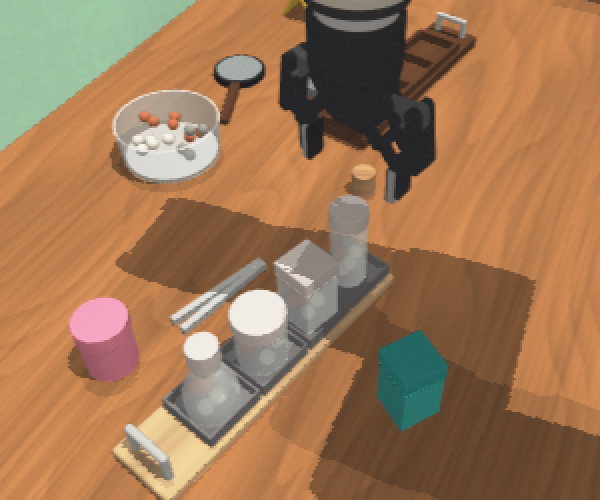

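View pics/t1.png

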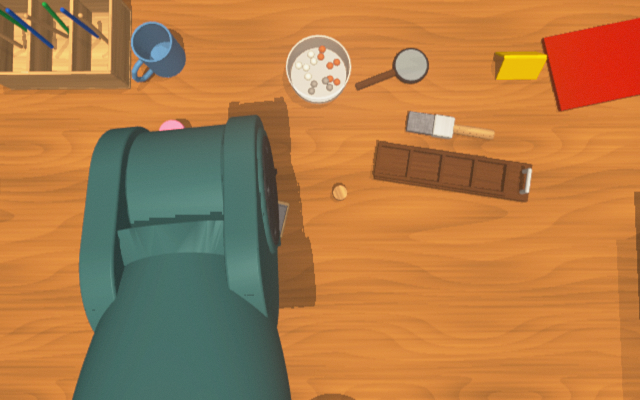

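The side view shows the jaws (crop px (310,140) and (397,185)) straddling the tall jar's lid at (348,210). The top view is blocked by the arm. I'm descending to grip.

```bash
python3 -m pendant '[[2.5,0,15,0,1],[0,0,15,0,1],[0,0,15,0,1],[0,0,10,0,1],[0,0,0,0,-1],[0,0,0,0,-1],[0,0,0,0,-1],[0,0,0,0,-1],[0,0,0,0,-1],[0,0,0,0,-1]]' 40
python3 -c "
from h import *
delta(.5004,.1293,.149,76.6)
cv2.imwrite('pics/s2.png',grab_frame('side')[100:350,150:450].repeat(2,0).repeat(2,1))
"
```

```text
time_s: 4.2
tool_pos: [0.5011, 0.1297, 0.1498]
tool_rot: [179.9, -0.0, 76.6]
force: [-0.3, -0.1, 6.2]
grip_width: 0.436
t 4.2 pos [0.5011 0.1297 0.1498] rot [ 1.7992e+02 -3.0000e-02  7.6600e+01] w 0.436 F [-0.3 -0.1  6.2]
turn 0.0 tool mm after turn [-0.6 -0.6  0.8]
```

View pics/s2.png

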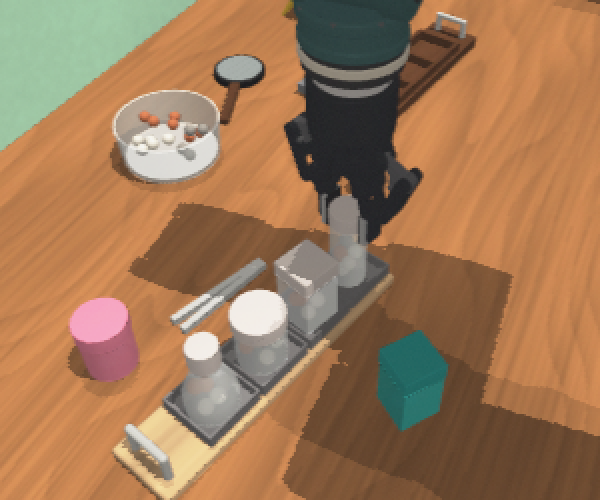

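The opening of 0.436 is about 37 mm, so the lid is gripped. Next is the lift.

```bash
python3 -m pendant '[[0,0,-5,0,-1],[0,0,-10,0,-1],[0,0,-15,0,-1],[0,0,-20,0,-1],[0,0,-20,0,-1],[0,0,-20,0,-1],[0,0,-15,0,-1],[0,0,-10,0,-1],[0,0,0,0,-1],[0,0,0,0,-1]]'
python3 -c "
from h import *
x,y=pocket(.093);delta(x,y,.26,81.13)
cv2.imwrite('pics/s3.png',grab_frame('side')[50:350,150:450].repeat(2,0).repeat(2,1))
"
```

```text
time_s: 5.25
tool_pos: [0.5005, 0.1297, 0.2636]
tool_rot: [-180.0, 0.0, 76.6]
force: [-0.3, 0.0, -1.1]
grip_width: 0.433
t 5.25 pos [0.5005 0.1297 0.2636] rot [-1.7999e+02  1.0000e-02  7.6600e+01] w 0.433 F [-0.3  0.  -1.1]
turn -0.0791 tool mm after turn [-222.3  140.4    3.6]
```

View pics/s3.png

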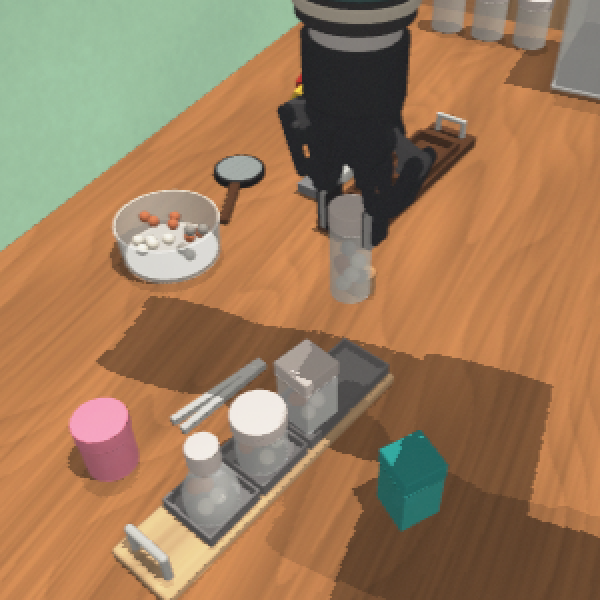

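```bash
python3 -m pendant '[[0,0,0,-0.0791,-1],[-20,12.6,0,0,-1],[-32,20.2,0,0,-1],[-32,20.2,0,0,-1],[-32,20.2,0,0,-1],[-32,20.2,0,0,-1],[-32,20.2,0,0,-1],[-32,20.2,0,0,-1],[-10.3,6.6,0,0,-1],[0,0,0,0,-1]]'
python3 -c "
from h import *
x,y=pocket(.093);delta(x,y,.149,81.13)"
```

```text
time_s: 6.3
tool_pos: [0.6053, -0.113, 0.2626]
tool_rot: [-179.9, -0.0, 81.0]
force: [-0.6, 0.9, -1.7]
grip_width: 0.433
t 6.3 pos [ 0.6053 -0.113   0.2626] rot [-1.7991e+02 -1.0000e-02  8.1020e+01] w 0.433 F [-0.6  0.9 -1.7]
turn -0.0019 tool mm after turn [  1.3  -0.5 113.6]
```

```bash
python3 -m pendant '[[0,0,15,0,-1],[0,0,20,0,-1],[0,0,20,0,-1],[0,0,15,0,-1],[0,0,10,0,-1],[0,0,0,0,-1],[0,0,0,0,-1],[0,0,0,0,-1],[0,0,0,0,-1],[0,0,0,0,-1]]'
python3 -c "
from h import *
x,y=pocket(.093);delta(x,y,.1498,81.13)
s=grab_frame('side');t=grab_frame('top');cv2.imwrite('pics/s4r.png',s);cv2.imwrite('pics/t4r.png',t)
cv2.imwrite('pics/s4.png',cv2.resize(s[60:200,280:420],None,fx=4,fy=4));cv2.imwrite('pics/t4.png',cv2.resize(t[110:230,350:550],None,fx=4,fy=4))
"
```

```text
time_s: 7.3
tool_pos: [0.6052, -0.1117, 0.1843]
tool_rot: [180.0, 0.0, 81.1]
force: [0.5, 0.3, -2.1]
grip_width: 0.433
t 7.3 pos [ 0.6052 -0.1117  0.1843] rot [1.7996e+02 1.0000e-02 8.1120e+01] w 0.433 F [ 0.5  0.3 -2.1]
turn -0.0001 tool mm after turn [ 0.  -0.3 34.5]
```

View pics/s4.png

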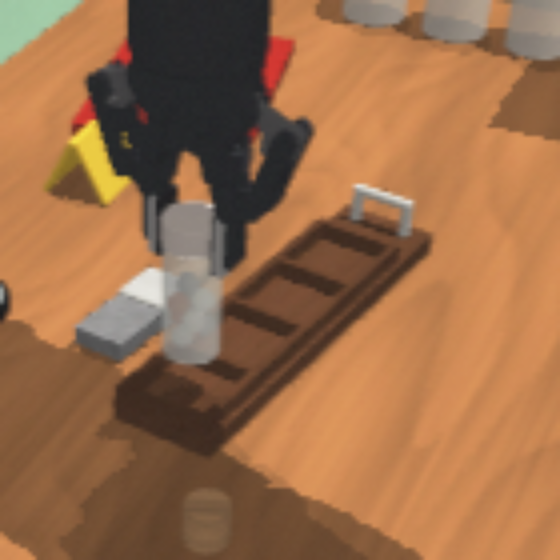

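View pics/t4.png

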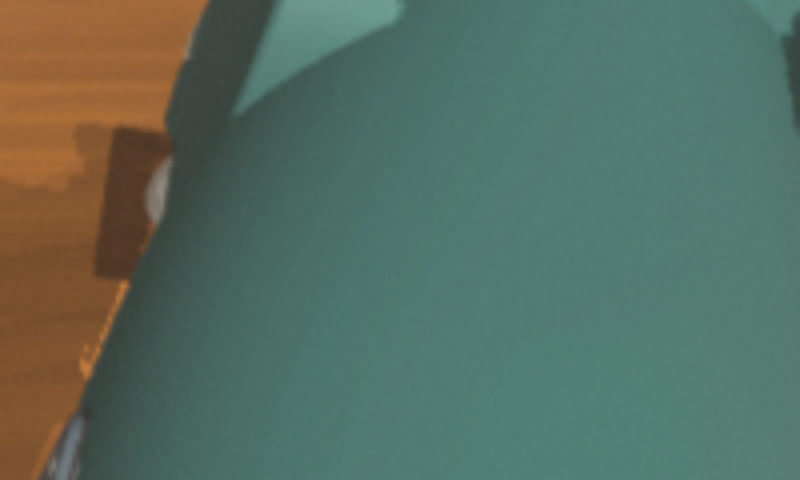

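```bash
python3 -c "
from h import *
p=proj('side',[.6052,-.1117,.0505]);print(p)
# side-view rack corners by eye (crop): near-end rim corners
for u in [(118,388),(212,432)]:
  print(cast('side',(u[0]/4+280-.4,u[1]/4+60-.4),.028))
c,s=np.cos(RA),np.sin(RA)
R=np.array([[c,-s],[s,c]])
for y in(.150,.120,.06,0,-.06,-.124):
  print(y,[np.round((proj('side',[*(RT+R@[a,y]),.028])-[280,60]+.4)*4) for a in(-.037,-.027,.027,.037)])
"
```

```text
[327.02111889 146.43654036]
[ 0.64007303 -0.08184144  0.028     ]
[ 0.56949025 -0.06719196  0.028     ]
0.15 [array([188., 445.]), array([174., 439.]), array([101., 408.]), array([ 88., 402.])]
0.12 [array([216., 420.]), array([202., 414.]), array([129., 384.]), array([116., 378.])]
0.06 [array([267., 372.]), array([254., 366.]), array([183., 338.]), array([170., 333.])]
0 [array([315., 328.]), array([301., 323.]), array([232., 297.]), array([220., 292.])]
-0.06 [array([359., 287.]), array([346., 282.]), array([278., 258.]), array([266., 254.])]
-0.124 [array([402., 246.]), array([390., 242.]), array([324., 220.]), array([312., 216.])]
```

The held jar and the rack edges share the same offset of about 1 px in the side view, so they line up with each other. Lowering now.

```bash
python3 -m pendant '[[0,0,10,0,-1],[0,0,10,0,-1],[0,0,6,0,-1],[0,0,4,0,-1],[0,0,2,0,-1],[0,0,1,0,-1],[0,0,0.5,0,-1],[0,0,0,0,-1],[0,0,0,0,-1],[0,0,0,0,-1]]'
python3 -c "
from h import *
x,y=pocket(.093);delta(x,y,.1498,81.13)"
```

```text
time_s: 8.4
tool_pos: [0.6051, -0.1116, 0.1505]
tool_rot: [180.0, 0.0, 81.1]
force: [0.1, -0.0, -2.3]
grip_width: 0.431
t 8.4 pos [ 0.6051 -0.1116  0.1505] rot [179.99   0.    81.13] w 0.431 F [ 0.1 -0.  -2.3]
turn 0.0 tool mm after turn [-0.  -0.2  0.7]
```

Not in contact yet. I'll lower 1 mm at a time.

```bash
python3 -m pendant '[[0,0,0.5,0,-1],[0,0,0.5,0,-1],[0,0,0.5,0,-1],[0,0,0,0,-1],[0,0,0,0,-1],[0,0,0,0,-1],[0,0,0,0,-1],[0,0,0,0,-1],[0,0,0,0,-1],[0,0,0,0,-1]]'
```

```text
time_s: 9.4
tool_pos: [0.6052, -0.1116, 0.1498]
tool_rot: [179.9, 0.0, 81.1]
force: [-4.0, 0.2, 11.4]
grip_width: 0.43
```

Contact at 11 N. Releasing and rising.

```bash
python3 -m pendant '[[0,0,0,0,-0.1],[0,0,0,0,0.2],[0,0,0,0,0.5],[0,0,0,0,1],[0,0,0,0,1],[0,0,0,0,1],[0,0,-10,0,1],[0,0,-20,0,1],[0,0,-30,0,1],[0,0,-40,0,1]]'
python3 -c "
from h import *
s=grab_frame('side')
cv2.imwrite('pics/s5.png',cv2.resize(s[60:200,280:420],None,fx=4,fy=4))
delta(.5142,.1890,.26,71.7)
"
```

```text
time_s: 10.4
tool_pos: [0.6045, -0.1114, 0.2497]
tool_rot: [-179.9, -0.0, 81.1]
force: [1.0, 0.4, -0.2]
grip_width: 0.998
t 10.45 pos [ 0.606  -0.1119  0.2569] rot [1.7961e+02 6.0000e-02 8.1130e+01] w 0.999 F [-0.4  0.1  7.5]
turn 0.1646 tool mm after turn [ 256.8 -181.7   -3.1]
```

View pics/s5.png

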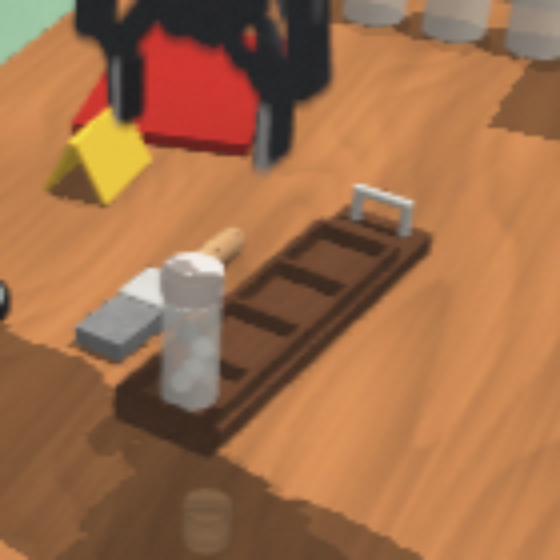

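The tall jar stands in the loop-far pocket, lid at crop (192,275). Now the square jar.

```bash
python3 -m pendant '[[0,0,0,0.0823,1],[0,0,0,0.0823,1],[30,-21,0,0,1],[38,-27,0,0,1],[38,-27,0,0,1],[38,-27,0,0,1],[38,-27,0,0,1],[38,-27,0,0,1],[30,-21,0,0,1],[6.8,-4.7,0,0,1]]'
python3 -c "
from h import *
delta(.5142,.1890,.13,71.7)
s=grab_frame('side')
cv2.imwrite('pics/s6.png',cv2.resize(s[140:290,200:390],None,fx=4,fy=4))
"
```

```text
time_s: 11.45
tool_pos: [0.5119, 0.1922, 0.2496]
tool_rot: [180.0, -0.0, 71.9]
force: [0.4, -1.3, 0.6]
grip_width: 1.0
t 11.45 pos [0.5119 0.1922 0.2496] rot [ 1.7998e+02 -5.0000e-02  7.1890e+01] w 1.0 F [ 0.4 -1.3  0.6]
turn 0.0033 tool mm after turn [ -2.3   3.1 119.6]
```

View pics/s6.png

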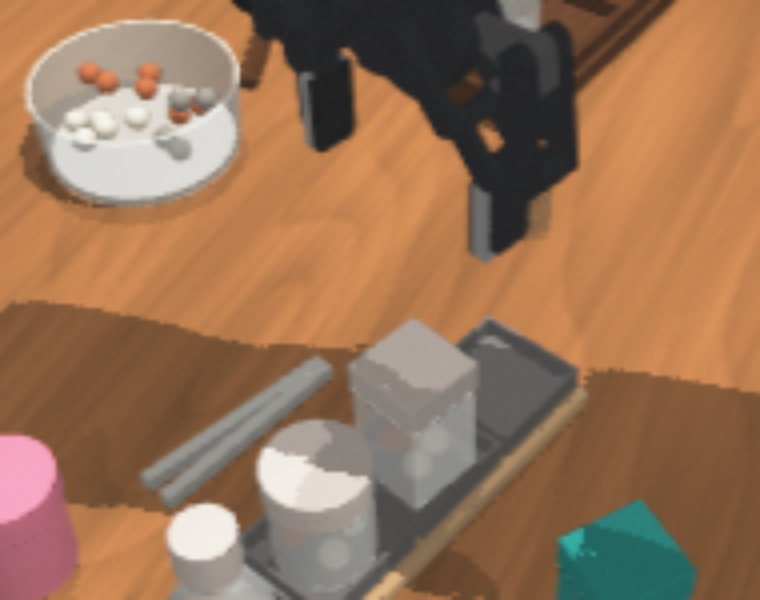

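```bash
python3 -c "
from h import *
p=[cast('side',(u/4+199.6,v/4+139.6),.088)[:2] for u,v in [(413,320),(478,372),(412,408),(349,367)]]
p=np.array(p);print(p,p.mean(0))
for i in range(4):
  e=p[(i+1)%4]-p[i];print(np.degrees(np.arctan2(e[1],e[0])),np.linalg.norm(e))
im=cv2.imread('pics/top0.png')
q=np.array([cast('top',((u+.5)/4-.5+120,(v+.5)/4-.5+155),.088)[:2] for u,v in [(425,155),(503,182),(470,272),(387,235)]]);print(q.mean(0))
for i in range(4):
  e=q[(i+1)%4]-q[i];print(np.degrees(np.arctan2(e[1],e[0])),np.linalg.norm(e))
"
```

```text
[[0.52612853 0.16693183]
 [0.48574519 0.18256987]
 [0.50238118 0.21345414]
 [0.53830646 0.20459182]] [0.51314034 0.19188692]
158.83160399548893 0.043305451299509586
61.69062001992017 0.035079824436768034
-13.85747994570467 0.03700224765841187
-107.91940276448449 0.03958000662152308
[0.51515827 0.18796746]
-109.48603159341783 0.03698219148990887
159.90306245157808 0.04258639719895673
65.69021356706442 0.040645623943509596
-25.27906432761375 0.03936709420231657
```

```bash
python3 -m pendant '[[-1,2,15,0.02,1],[0,0,20,0,1],[0,0,20,0,1],[0,0,15,0,1],[0,0,5,0,1],[0,0,0,0,1],[0,0,0,0,1],[0,0,0,0,1],[0,0,0,0,1],[0,0,0,0,1]]'
python3 -c "
from h import *
delta(.5145,.1890,.13)
s=grab_frame('side')
cv2.imwrite('pics/s7.png',cv2.resize(s[140:290,200:390],None,fx=4,fy=4))
"
```

```text
time_s: 12.5
tool_pos: [0.5149, 0.1877, 0.1742]
tool_rot: [180.0, -0.0, 70.6]
force: [0.8, 0.3, -0.7]
grip_width: 1.001
t 12.5 pos [0.5149 0.1877 0.1742] rot [ 1.7997e+02 -1.0000e-02  7.0560e+01] w 1.001 F [ 0.8  0.3 -0.7]
turn 0 tool mm after turn [ 1.1 -0.8 44.2]
```

View pics/s7.png

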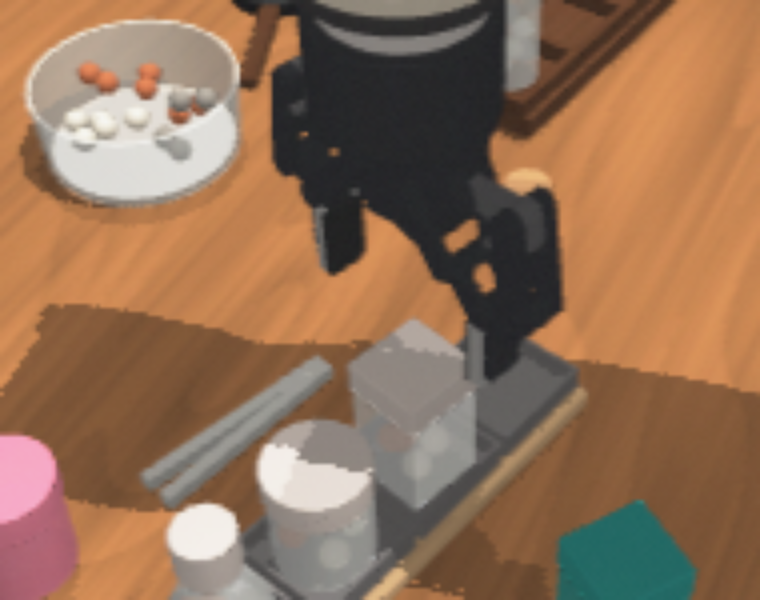

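```bash
python3 -m pendant '[[1,-0.5,14,0,1],[0,0,15,0,1],[0,0,11,0,1],[0,0,4,0,1],[0,0,0,0,0.4],[0,0,0,0,0],[0,0,0,0,-1],[0,0,0,0,-1],[0,0,0,0,-1],[0,0,0,0,-1]]' 40
python3 -c "
from h import *
delta(.5145,.1890,.13)
s=grab_frame('side')
cv2.imwrite('pics/s8.png',cv2.resize(s[140:290,200:390],None,fx=4,fy=4))
"
```

```text
time_s: 13.55
tool_pos: [0.5149, 0.1889, 0.1305]
tool_rot: [179.9, -0.0, 70.6]
force: [-1.1, 0.8, 6.1]
grip_width: 0.485
t 13.55 pos [0.5149 0.1889 0.1305] rot [ 1.7994e+02 -4.0000e-02  7.0560e+01] w 0.485 F [-1.1  0.8  6.1]
turn 0 tool mm after turn [-0.  -0.4  0.5]
```

View pics/s8.png

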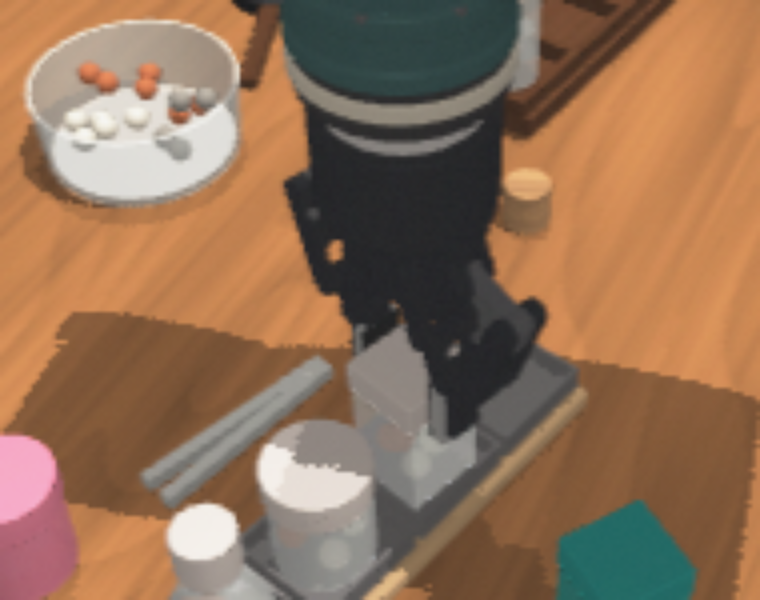

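```bash
python3 -m pendant '[[0,0,-5,0,-1],[0,0,-10,0,-1],[0,0,-20,0,-1],[0,0,-25,0,-1],[0,0,-25,0,-1],[0,0,-25,0,-1],[0,0,-15,0,-1],[0,0,-10,0,-1],[0,0,0,0,-1],[0,0,0,0,-1]]'
python3 -c "
from h import *
x,y=pocket(.031);delta(x,y,.26,81.13)
s=grab_frame('side')
cv2.imwrite('pics/s9.png',cv2.resize(s[80:280,200:400],None,fx=3,fy=3))
"
```

```text
time_s: 14.6
tool_pos: [0.5145, 0.1888, 0.2645]
tool_rot: [-180.0, 0.0, 70.6]
force: [-1.2, 0.6, -2.5]
grip_width: 0.487
t 14.6 pos [0.5145 0.1888 0.2645] rot [-1.7997e+02  2.0000e-02  7.0550e+01] w 0.487 F [-1.2  0.6 -2.5]
turn -0.1846 tool mm after turn [-344.8  135.7    4.5]
```

View pics/s9.png

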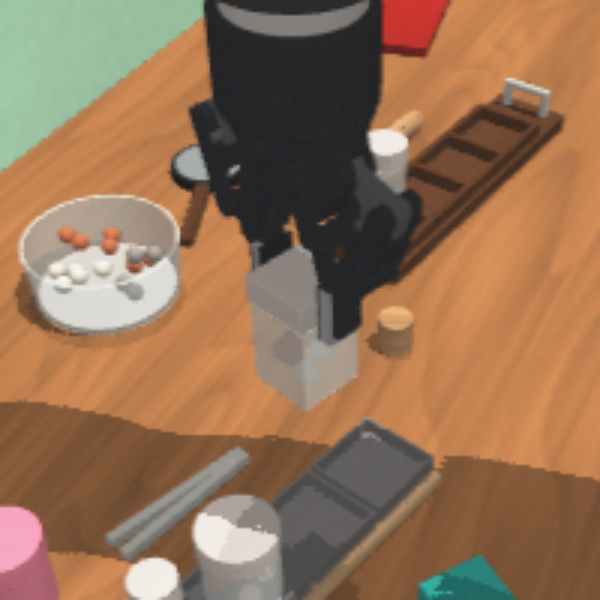

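```bash
python3 -c "
from h import *
for (u,v),z in (((305,408),.150),((357,378),.150),((256,372),.150),((249,285),.222),((305,328),.222)):
  p=cast('side',((u+.5)/3-.5+200,(v+.5)/3-.5+80),z)-np.array([.5145,.1888,z]);a=np.radians(70.55)
  print(np.round(1e3*np.array([p[0]*np.cos(a)+p[1]*np.sin(a),p[0]*np.sin(a)-p[1]*np.cos(a)]),1))
p=proj('side',[.5145,.1888,.15]);print(p)
"
```

```text
[ 18.2 -18.2]
[-17.8 -21.4]
[18.5 21.3]
[25.9 11.4]
[ 28.1 -32. ]
[301.94281813 204.54726183]
```

```bash
python3 -m pendant '[[0,0,0,-0.0923,-1],[0,0,0,-0.0923,-1],[-25,9.8,0,0,-1],[-40,15.7,0,0,-1],[-40,15.7,0,0,-1],[-40,15.7,0,0,-1],[-40,15.7,0,0,-1],[-40,15.7,0,0,-1],[-40,15.7,0,0,-1],[-40,15.7,0,0,-1]]'
python3 -c "
from h import *
x,y=pocket(.031);delta(x,y,.17,81.13)"
```

```text
time_s: 15.65
tool_pos: [0.5857, -0.1327, 0.2639]
tool_rot: [-179.9, -0.0, 81.1]
force: [0.6, 0.2, -1.3]
grip_width: 0.484
t 15.65 pos [ 0.5857 -0.1327  0.2639] rot [-1.7992e+02 -2.0000e-02  8.1120e+01] w 0.484 F [ 0.6  0.2 -1.3]
turn -0.0001 tool mm after turn [-38.2  15.7  93.9]
```

```bash
python3 -m pendant '[[-25,10,0,0,-1],[-14.5,5.8,0,0,-1],[0,0,0,0,-1],[0,0,15,0,-1],[0,0,20,0,-1],[0,0,20,0,-1],[0,0,20,0,-1],[0,0,13,0,-1],[0,0,5,0,-1],[0,0,0,0,-1]]'
python3 -c "
from h import *
x,y=pocket(.031);delta(x,y,.1305,81.13)
s=grab_frame('side')
cv2.imwrite('pics/s10.png',cv2.resize(s[60:200,280:420],None,fx=4,fy=4))
"
```

```text
time_s: 16.65
tool_pos: [0.5951, -0.1714, 0.1715]
tool_rot: [-179.9, -0.0, 81.2]
force: [0.0, 0.4, -1.8]
grip_width: 0.486
t 16.65 pos [ 0.5951 -0.1714  0.1715] rot [-1.7994e+02 -2.0000e-02  8.1190e+01] w 0.486 F [ 0.   0.4 -1.8]
turn 0.001 tool mm after turn [-1.5  0.5 41. ]
```

View pics/s10.png

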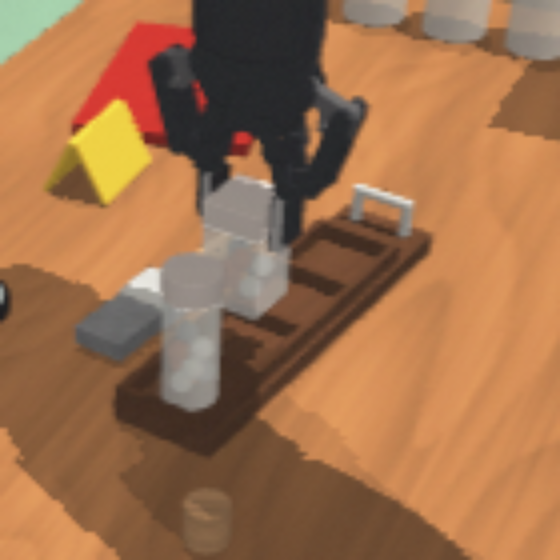

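```bash
python3 -m pendant '[[-1,0,10,0,-1],[0,0,12,0,-1],[0,0,10,0,-1],[0,0,5,0,-1],[0,0,2,0,-1],[0,0,1,0,-1],[0,0,1,0,-1],[0,0,0,0,-1],[0,0,0,0,-1],[0,0,0,0,-1]]'
python3 -c "
from h import *
x,y=pocket(.031);delta(x,y,.1305,81.13)"
```

```text
time_s: 17.7
tool_pos: [0.5953, -0.1735, 0.1311]
tool_rot: [180.0, 0.0, 81.1]
force: [-0.3, -0.3, -1.2]
grip_width: 0.482
t 17.7 pos [ 0.5953 -0.1735  0.1311] rot [179.98   0.    81.13] w 0.482 F [-0.3 -0.3 -1.2]
turn -0.0 tool mm after turn [ 0.6 -0.   0.6]
```

```bash
python3 -m pendant '[[0.5,0,0.5,0,-1],[0,0,0.5,0,-1],[0,0,0.4,0,-1],[0,0,0,0,-1],[0,0,0,0,-1],[0,0,0,0,-1],[0,0,0,0,-1],[0,0,0,0,-1],[0,0,0,0,-1],[0,0,0,0,-1]]'
```

```text
time_s: 18.7
tool_pos: [0.5954, -0.1731, 0.1305]
tool_rot: [179.9, 0.0, 81.1]
force: [-4.7, 1.0, 11.8]
grip_width: 0.486
```

```bash
python3 -m pendant '[[0,0,0,0,-0.0],[0,0,0,0,0.3],[0,0,0,0,0.6],[0,0,0,0,1],[0,0,0,0,1],[0,0,0,0,1],[0,0,-15,0,1],[0,0,-30,0,1],[0,0,-45,0,1],[0,0,-30,0,1]]'
python3 -c "
from h import *
s=grab_frame('side')
cv2.imwrite('pics/s11.png',cv2.resize(s[60:200,280:420],None,fx=4,fy=4))
delta(.5295,.2488,.25,76.6)
"
```

```text
time_s: 19.7
tool_pos: [0.5955, -0.173, 0.2521]
tool_rot: [179.9, 0.0, 81.1]
force: [0.3, -1.5, -0.1]
grip_width: 1.001
t 19.75 pos [ 0.5965 -0.1734  0.2563] rot [1.7961e+02 1.0000e-01 8.1130e+01] w 0.997 F [-0.9  0.3  5.2]
turn 0.0791 tool mm after turn [ 395.2 -163.     6.3]
```

View pics/s11.png

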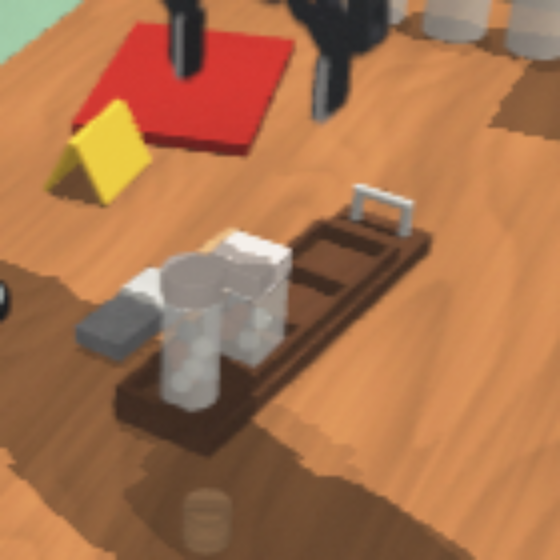

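The square jar stands upright in the second pocket from the far end, lid at crop (255,250). Next is the wide jar.

```bash
python3 -m pendant '[[0,0,0,0.0791,1],[25,-10.3,0,0,1],[44,-18.2,0,0,1],[44,-18.2,0,0,1],[44,-18.2,0,0,1],[44,-18.2,0,0,1],[44,-18.2,0,0,1],[44,-18.2,0,0,1],[44,-18.2,0,0,1],[44,-18.2,0,0,1]]'
python3 -c "
from h import *
delta(.5295,.2485,.16,76.6)
"
```

```text
time_s: 20.75
tool_pos: [0.5304, 0.2318, 0.2494]
tool_rot: [180.0, -0.0, 76.6]
force: [0.6, -0.6, -0.6]
grip_width: 1.006
t 20.75 pos [0.5304 0.2318 0.2494] rot [179.99  -0.    76.6 ] w 1.006 F [ 0.6 -0.6 -0.6]
turn -0.0001 tool mm after turn [16.1 -4.7 89.4]
```

```bash
python3 -m pendant '[[14,-5,0,0,1],[2.5,-1,0,0,1],[0,0,15,0,1],[0,0,20,0,1],[0,0,20,0,1],[0,0,15,0,1],[0,0,5,0,1],[0,0,0,0,1],[0,0,0,0,1],[0,0,0,0,1]]'
python3 -c "
from h import *
delta(.5295,.2485,.119,76.6)
s=grab_frame('side')
cv2.imwrite('pics/s12.png',cv2.resize(s[150:350,200:400],None,fx=3,fy=3))
"
```

```text
time_s: 21.75
tool_pos: [0.5295, 0.2472, 0.1753]
tool_rot: [179.9, -0.0, 76.6]
force: [0.2, -0.1, 0.6]
grip_width: 1.003
t 21.75 pos [0.5295 0.2472 0.1753] rot [ 1.7993e+02 -4.0000e-02  7.6580e+01] w 1.003 F [ 0.2 -0.1  0.6]
turn -0.0003 tool mm after turn [ 1.3 -0.3 56.3]
```

View pics/s12.png

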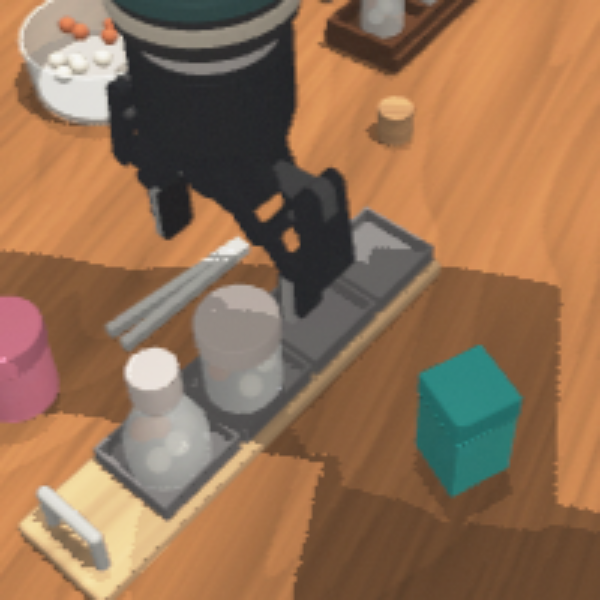

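```bash
python3 -m pendant '[[1.2,0,15,0,1],[0,0,20,0,1],[0,0,16,0,1],[0,0,5,0,1],[0,0,0,0,0.5],[0,0,0,0,0.2],[0,0,0,0,-1],[0,0,0,0,-1],[0,0,0,0,-1],[0,0,0,0,-1]]' 40
python3 -c "
from h import *
delta(.5295,.2485,.119)
s=grab_frame('side')
cv2.imwrite('pics/s13.png',cv2.resize(s[150:350,200:400],None,fx=3,fy=3))
"
```

```text
time_s: 22.8
tool_pos: [0.5298, 0.2487, 0.1196]
tool_rot: [179.9, -0.1, 76.6]
force: [-1.0, 0.1, 6.7]
grip_width: 0.576
t 22.8 pos [0.5298 0.2487 0.1196] rot [ 1.7991e+02 -5.0000e-02  7.6600e+01] w 0.576 F [-1.   0.1  6.7]
turn 0 tool mm after turn [-0.2 -0.2  0.6]
```

View pics/s13.png

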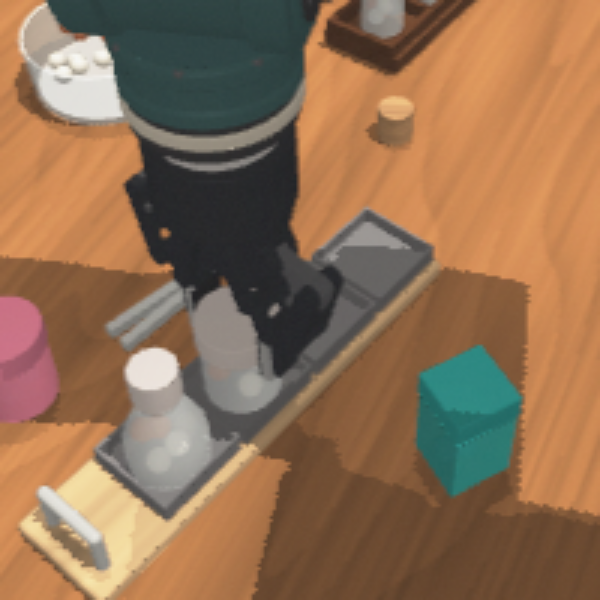

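Gripped at about 49 mm, which fits the 50 mm lid. Lifting.

```bash
python3 -m pendant '[[0,0,-5,0,-1],[0,0,-10,0,-1],[0,0,-20,0,-1],[0,0,-28,0,-1],[0,0,-28,0,-1],[0,0,-28,0,-1],[0,0,-15,0,-1],[0,0,-10,0,-1],[0,0,0,0,-1],[0,0,0,0,-1]]'
python3 -c "
from h import *
x,y=pocket(-.031);delta(x,y,.26,81.13)
s=grab_frame('side')
cv2.imwrite('pics/s14.png',cv2.resize(s[120:290,180:350],None,fx=4,fy=4))
a=np.radians(76.6);o=robot.get_obs()['tool_pos'];z=o[2]-.1196+.016
p=(proj('side',[o[0],o[1],z])-[180,120]+.5)*4-.5;print(p)
"
```

```text
time_s: 23.85
tool_pos: [0.5291, 0.2485, 0.262]
tool_rot: [-180.0, 0.0, 76.6]
force: [-0.1, 0.1, -1.8]
grip_width: 0.575
t 23.85 pos [0.5291 0.2485 0.262 ] rot [-1.7997e+02  2.0000e-02  7.6600e+01] w 0.575 F [-0.1  0.1 -1.8]
turn -0.0791 tool mm after turn [-468.1  130.4    2. ]
[383.58526835 409.719291  ]
```

View pics/s14.png

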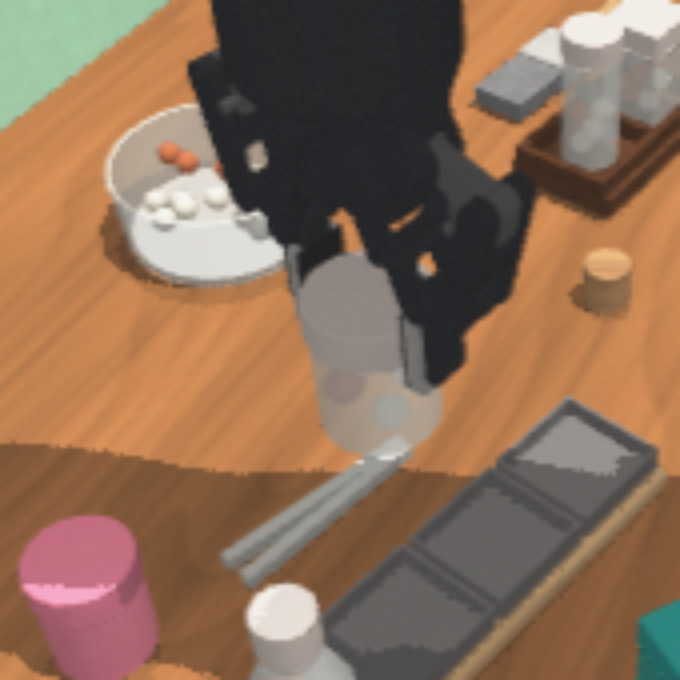

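```bash
python3 -m pendant '[[0,0,0,-0.0791,-1],[-28,7.8,0,0,-1],[-44,12.3,0,0,-1],[-44,12.3,0,0,-1],[-44,12.3,0,0,-1],[-44,12.3,0,0,-1],[-44,12.3,0,0,-1],[-44,12.3,0,0,-1],[-44,12.3,0,0,-1],[-44,12.3,0,0,-1]]'
python3 -c "
from h import *
x,y=pocket(-.031);delta(x,y,.16,81.13)"
```

```text
time_s: 24.9
tool_pos: [0.5753, -0.1452, 0.2616]
tool_rot: [-179.9, -0.0, 81.1]
force: [1.0, 0.2, -0.1]
grip_width: 0.573
t 24.9 pos [ 0.5753 -0.1452  0.2616] rot [-1.7992e+02 -2.0000e-02  8.1120e+01] w 0.573 F [ 1.   0.2 -0.1]
turn -0.0001 tool mm after turn [-86.3  24.1 101.6]
```

```bash
python3 -m pendant '[[-44,12.3,0,0,-1],[-32,9,0,0,-1],[-11.5,2.8,0,0,-1],[0,0,10,0,-1],[0,0,20,0,-1],[0,0,25,0,-1],[0,0,25,0,-1],[0,0,15,0,-1],[0,0,5,0,-1],[0,0,0,0,-1]]'
python3 -c "
from h import *
x,y=pocket(-.031);delta(x,y,.1196,81.13)
s=grab_frame('side')
cv2.imwrite('pics/s15.png',cv2.resize(s[60:200,280:420],None,fx=4,fy=4))
"
```

```text
time_s: 25.9
tool_pos: [0.5856, -0.2322, 0.1617]
tool_rot: [-179.9, -0.0, 81.2]
force: [0.5, 0.2, -1.6]
grip_width: 0.572
t 25.9 pos [ 0.5856 -0.2322  0.1617] rot [-1.7991e+02 -4.0000e-02  8.1190e+01] w 0.572 F [ 0.5  0.2 -1.6]
turn 0.001 tool mm after turn [-1.9  0.5 42.1]
```

View pics/s15.png

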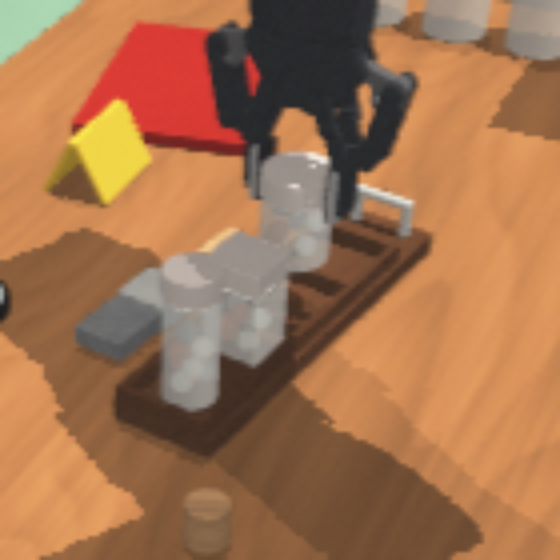

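```bash
python3 -m pendant '[[-1.5,0.3,8,0,-1],[0,0,10,0,-1],[0,0,5,0,-1],[0,0,3,0,-1],[0,0,3,0,-1],[0,0,3,0,-1],[0,0,3,0,-1],[0,0,2,0,-1],[0,0,0,0,-1],[0,0,0,0,-1]]'
python3 -c "
from h import *
x,y=pocket(-.031);delta(x,y,.1196,81.13)"
```

```text
time_s: 26.95
tool_pos: [0.5861, -0.2351, 0.1256]
tool_rot: [180.0, 0.0, 81.1]
force: [0.1, -0.2, -1.3]
grip_width: 0.571
t 26.95 pos [ 0.5861 -0.2351  0.1256] rot [179.99   0.    81.13] w 0.571 F [ 0.1 -0.2 -1.3]
turn -0.0 tool mm after turn [ 0.9 -0.4  6. ]
```

Already 6 mm below the rim with no contact. Continuing down.

```bash
python3 -m pendant '[[0.8,-0.3,2,0,-1],[0,0,2,0,-1],[0,0,1,0,-1],[0,0,0.7,0,-1],[0,0,0.5,0,-1],[0,0,0.5,0,-1],[0,0,0.3,0,-1],[0,0,0,0,-1],[0,0,0,0,-1],[0,0,0,0,-1]]'
python3 -c "
from h import *
x,y=pocket(-.031);delta(x,y,.1196,81.13)"
```

```text
time_s: 27.95
tool_pos: [0.5858, -0.2342, 0.1196]
tool_rot: [180.0, 0.0, 81.1]
force: [-5.7, 2.3, 14.2]
grip_width: 0.57
t 27.95 pos [ 0.5858 -0.2342  0.1196] rot [1.7996e+02 3.0000e-02 8.1130e+01] w 0.57 F [-5.7  2.3 14.2]
turn 0.0 tool mm after turn [ 0.1  0.  -0. ]
```

```bash
python3 -m pendant '[[0,0,0,0,0.1],[0,0,0,0,0.4],[0,0,0,0,0.7],[0,0,0,0,1],[0,0,0,0,1],[0,0,0,0,1],[0,0,-15,0,1],[0,0,-30,0,1],[0,0,-40,0,1],[0,0,-30,0,1]]'
python3 -c "
from h import *
s=grab_frame('side')
cv2.imwrite('pics/s16.png',cv2.resize(s[60:200,280:420],None,fx=4,fy=4))
delta(.5429,.3090,.235,76.6)
"
```

```text
time_s: 28.95
tool_pos: [0.5859, -0.2342, 0.2356]
tool_rot: [179.9, 0.0, 81.1]
force: [0.5, -0.3, 0.2]
grip_width: 1.001
t 29.0 pos [ 0.587  -0.2348  0.24  ] rot [1.7965e+02 1.3000e-01 8.1130e+01] w 0.999 F [-1.1  0.5  5.1]
turn 0.0791 tool mm after turn [ 518.7 -168.9    5. ]
```

View pics/s16.png

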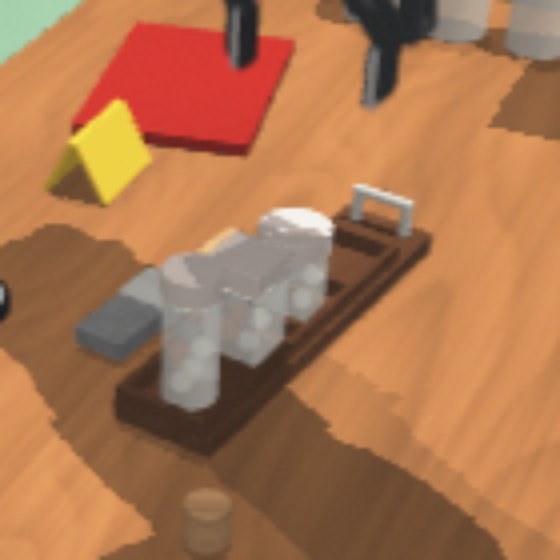

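The wide jar is in place, lid at crop (297,225). Last is the flask.

```bash
python3 -m pendant '[[0,0,0,0.0791,1],[28,-9.1,0,0,1],[44,-14.3,0,0,1],[44,-14.3,0,0,1],[44,-14.3,0,0,1],[44,-14.3,0,0,1],[44,-14.3,0,0,1],[44,-14.3,0,0,1],[44,-14.3,0,0,1],[44,-14.3,0,0,1]]'
python3 -m pendant '[[44,-14.3,0,0,1],[44,-14.3,0,0,1],[35,-11.4,0,0,1],[14,-4.5,0,0,1],[0,0,0,0,1],[0,0,10,0,1],[0,0,20,0,1],[0,0,15,0,1],[0,0,0,0,1],[0,0,0,0,1]]'
python3 -c "
from h import *
delta(.5429,.3090,.136,76.6)
s=grab_frame('side')
cv2.imwrite('pics/s17.png',cv2.resize(s[170:370,170:370],None,fx=3,fy=3))
"
```

```text
time_s: 30.0
tool_pos: [0.5534, 0.166, 0.2334]
tool_rot: [180.0, -0.0, 76.6]
force: [0.9, -0.1, -0.1]
grip_width: 0.998
time_s: 31.0
tool_pos: [0.5425, 0.3065, 0.1885]
tool_rot: [-180.0, 0.0, 76.5]
force: [0.3, -0.7, 0.1]
grip_width: 1.0
t 31.0 pos [0.5425 0.3065 0.1885] rot [-1.7998e+02  2.0000e-02  7.6520e+01] w 1.0 F [ 0.3 -0.7  0.1]
turn -0.0014 tool mm after turn [ 2.5 -0.2 52.5]
```

View pics/s17.png

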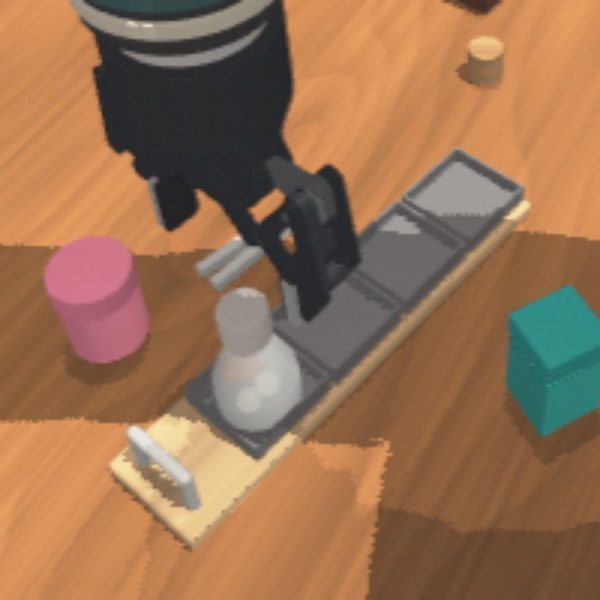

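```bash
python3 -m pendant '[[2.3,0,15,0,1],[0,0,18,0,1],[0,0,11,0,1],[0,0,3,0,1],[0,0,0,0,0.3],[0,0,0,0,0],[0,0,0,0,-0.3],[0,0,0,0,-1],[0,0,0,0,-1],[0,0,0,0,-1]]' 40
python3 -c "
from h import *
delta(.5429,.3090,.141)
s=grab_frame('side')
cv2.imwrite('pics/s18.png',cv2.resize(s[170:370,170:370],None,fx=3,fy=3))
"
```

```text
time_s: 32.05
tool_pos: [0.5431, 0.31, 0.1421]
tool_rot: [179.9, -0.0, 76.6]
force: [-0.0, -1.3, 6.4]
grip_width: 0.317
t 32.05 pos [0.5431 0.31   0.1421] rot [ 1.7995e+02 -3.0000e-02  7.6600e+01] w 0.317 F [-0.  -1.3  6.4]
turn 0 tool mm after turn [-1.   0.1  1.1]
```

View pics/s18.png

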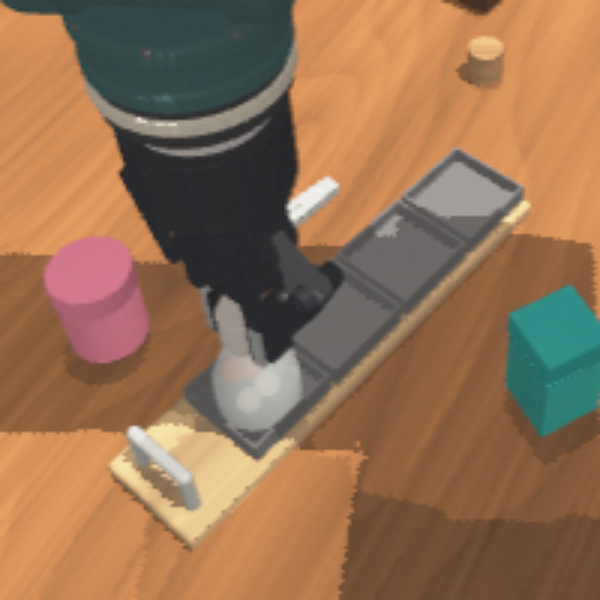

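```bash
python3 -m pendant '[[0,0,-5,0,-1],[0,0,-10,0,-1],[0,0,-20,0,-1],[0,0,-25,0,-1],[0,0,-25,0,-1],[0,0,-20,0,-1],[0,0,-12,0,-1],[0,0,-6,0,-1],[0,0,0,0,-1],[0,0,0,0,-1]]'
python3 -c "
from h import *
x,y=pocket(-.093);delta(x,y,.26,81.13)
s=grab_frame('side')
cv2.imwrite('pics/s19.png',cv2.resize(s[140:310,150:320],None,fx=4,fy=4))
o=robot.get_obs()['tool_pos'];z=o[2]-.1421+.016
p=(proj('side',[o[0],o[1],z])-[150,140]+.5)*4-.5;print(p)
"
```

```text
time_s: 33.1
tool_pos: [0.5426, 0.3098, 0.2637]
tool_rot: [-179.9, 0.0, 76.6]
force: [-0.4, 0.2, -0.9]
grip_width: 0.312
t 33.1 pos [0.5426 0.3098 0.2637] rot [-1.7995e+02  4.0000e-02  7.6600e+01] w 0.312 F [-0.4  0.2 -0.9]
turn -0.0791 tool mm after turn [-592.8  126.6    3.7]
[391.51293282 465.34815906]
```

View pics/s19.png

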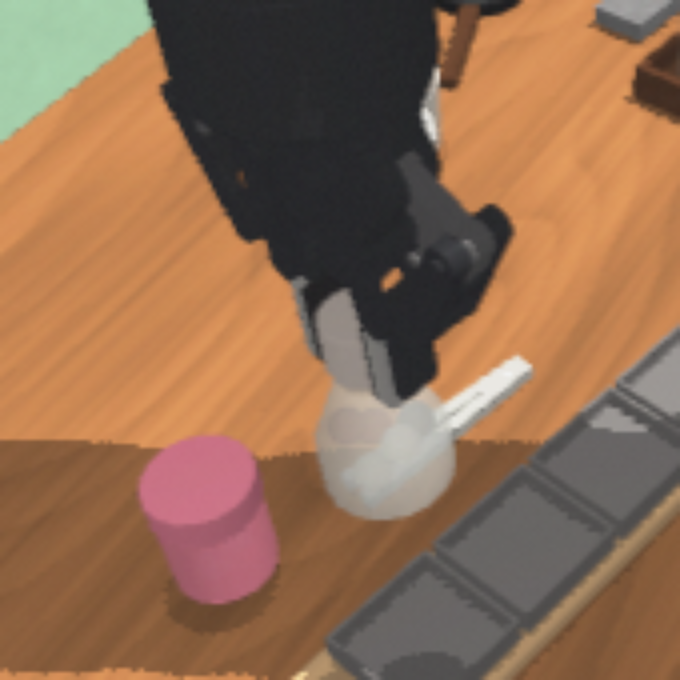

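```bash
python3 -c "
from h import *
s=cv2.imread('pics/s19.png')
z=.2637-.1421+.016
p=cast('side',((387+.5)/4-.5+150,(468+.5)/4-.5+140),z);d=p-np.array([.5426,.3098,z]);a=np.radians(76.6)
print(1e3*d, 1e3*np.array([d[0]*np.cos(a)+d[1]*np.sin(a),d[0]*np.sin(a)-d[1]*np.cos(a)]))
"
```

```text
[0.62938867 1.87946868 0.        ] [1.9741613  0.17669119]
```

```bash
python3 -m pendant '[[0,0,0,-0.0791,-1],[-28,6,0,0,-1],[-46,9.8,0,0,-1],[-46,9.8,0,0,-1],[-46,9.8,0,0,-1],[-46,9.8,0,0,-1],[-46,9.8,0,0,-1],[-46,9.8,0,0,-1],[-46,9.8,0,0,-1],[-46,9.8,0,0,-1]]'
python3 -m pendant '[[-46,9.8,0,0,-1],[-46,9.8,0,0,-1],[-46,9.8,0,0,-1],[-40,8.5,0,0,-1],[-19.8,4.3,0,0,-1],[0,0,10,0,-1],[0,0,20,0,-1],[0,0,25,0,-1],[0,0,15,0,-1],[0,0,5,0,-1]]'
python3 -m pendant '[[0,0,0,0,-1],[0,0,0,0,-1],[0,0,0,0,-1],[0,0,0,0,-1],[0,0,0,0,-1],[0,0,0,0,-1],[0,0,0,0,-1],[0,0,0,0,-1],[0,0,0,0,-1],[0,0,0,0,-1]]'
python3 -c "
from h import *
x,y=pocket(-.093);delta(x,y,.1421,81.13)
s=grab_frame('side')
cv2.imwrite('pics/s20.png',cv2.resize(s[60:200,280:420],None,fx=4,fy=4))
"
```

```text
time_s: 34.15
tool_pos: [0.5647, -0.0962, 0.2638]
tool_rot: [-179.9, -0.0, 81.1]
force: [0.7, 0.3, -0.1]
grip_width: 0.311
time_s: 35.15
tool_pos: [0.5755, -0.2948, 0.187]
tool_rot: [-179.8, -0.1, 81.2]
force: [0.7, 0.8, -0.2]
grip_width: 0.316
time_s: 36.15
tool_pos: [0.5763, -0.2963, 0.1895]
tool_rot: [-180.0, -0.0, 81.1]
force: [-0.4, -0.1, -1.4]
grip_width: 0.314
t 36.15 pos [ 0.5763 -0.2963  0.1895] rot [-180.     -0.     81.13] w 0.314 F [-0.4 -0.1 -1.4]
turn -0.0 tool mm after turn [ 0.9 -0.2 47.4]
```

View pics/s20.png

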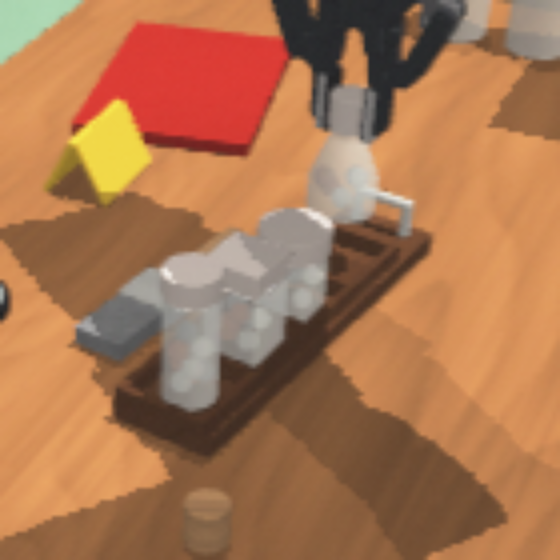

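```bash
python3 -m pendant '[[0,0,8,0,-1],[0,0,12,0,-1],[0,0,8,0,-1],[0,0,4,0,-1],[0,0,3,0,-1],[0,0,3,0,-1],[0,0,2,0,-1],[0,0,1,0,-1],[0,0,0,0,-1],[0,0,0,0,-1]]'
python3 -c "
from h import *
x,y=pocket(-.093);delta(x,y,.1421,81.13)
s=grab_frame('side')
cv2.imwrite('pics/s21.png',cv2.resize(s[60:200,280:420],None,fx=4,fy=4))
"
```

```text
time_s: 37.2
tool_pos: [0.5764, -0.2964, 0.1487]
tool_rot: [180.0, 0.0, 81.1]
force: [-0.5, -0.5, -0.9]
grip_width: 0.314
t 37.2 pos [ 0.5764 -0.2964  0.1487] rot [1.7998e+02 1.0000e-02 8.1130e+01] w 0.314 F [-0.5 -0.5 -0.9]
turn 0.0001 tool mm after turn [ 0.9 -0.3  6.6]
```

View pics/s21.png

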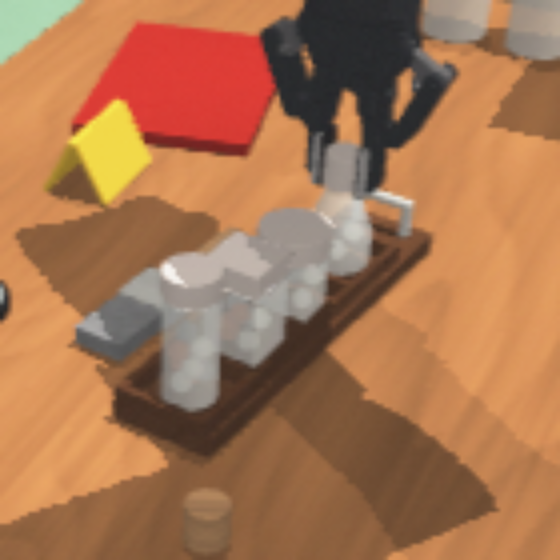

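```bash
python3 -m pendant '[[0,0,2,0,-1],[0,0,2,0,-1],[0,0,1,0,-1],[0,0,0.7,0,-1],[0,0,0.5,0,-1],[0,0,0.5,0,-1],[0,0,0.5,0,-1],[0,0,0,0,-1],[0,0,0,0,-1],[0,0,0,0,-1]]'
python3 -c "
from h import *
x,y=pocket(-.093);delta(x,y,.1421,81.13)"
```

```text
time_s: 38.25
tool_pos: [0.5764, -0.2963, 0.1421]
tool_rot: [180.0, 0.0, 81.1]
force: [-3.8, 2.5, 8.5]
grip_width: 0.315
t 38.25 pos [ 0.5764 -0.2963  0.1421] rot [1.7996e+02 2.0000e-02 8.1130e+01] w 0.315 F [-3.8  2.5  8.5]
turn 0.0 tool mm after turn [ 0.9 -0.3 -0. ]
```

```bash
python3 -m pendant '[[0,0,0,0,-0.3],[0,0,0,0,0],[0,0,0,0,0.4],[0,0,0,0,1],[0,0,0,0,1],[0,0,0,0,1],[0,0,-15,0,1],[0,0,-30,0,1],[0,0,-40,0,1],[0,0,-40,0,1]]'
python3 -c "
from h import *
delta(.25,-.45,.27)"
```

```text
time_s: 39.25
tool_pos: [0.576, -0.2961, 0.2676]
tool_rot: [-180.0, -0.0, 81.1]
force: [0.5, 0.2, -0.1]
grip_width: 1.001
t 39.25 pos [ 0.576  -0.2961  0.2676] rot [-1.7997e+02 -2.0000e-02  8.1130e+01] w 1.001 F [ 0.5  0.2 -0.1]
turn 0 tool mm after turn [-202.3 -298.4   -2.4]
```

```bash
python3 -m pendant '[[-20,-30,0,0,1],[-24,-36,0,0,1],[-24,-36,0,0,1],[-24,-36,0,0,1],[-24,-36,0,0,1],[-24,-36,0,0,1],[-24,-36,0,0,1],[-20,-30,0,0,1],[-12,-15,0,0,1],[0,0,0,0,1]]'
python3 - <<'E'
from h import *
s=grab_frame('side');t=grab_frame('top')
cv2.imwrite('pics/tF.png',t);cv2.imwrite('pics/sF.png',s)
cv2.imwrite('pics/sFc.png',cv2.resize(s[80:190,290:400],None,fx=5,fy=5));cv2.imwrite('pics/tFc.png',cv2.resize(t[120:220,355:555],None,fx=4,fy=4))
c,sn=np.cos(RA),np.sin(RA);R=np.array([[c,-sn],[sn,c]])
hsv=cv2.cvtColor(t,cv2.COLOR_BGR2HSV);m=((hsv[...,1]<60)&(hsv[...,2]>150)).astype(np.uint8)
for n,y,z in(('flask',-.093,.098),('wide',-.031,.078),('sq',.031,.088),('tall',.093,.108)):
    u=proj('top',[*pocket(y),z]);nn,l,st,ce=cv2.connectedComponentsWithStats(m)
    i=l[int(round(u[1])),int(round(u[0]))]
    p=cast('top',ce[i],z)[:2] if i else [np.nan]*2
    print(n,np.round(u),i and st[i],np.round(1e3*(R.T@(p-RT)-[0,y]),1))
E
```

```text
time_s: 40.25
tool_pos: [0.2568, -0.4461, 0.2664]
tool_rot: [-180.0, 0.0, 81.0]
force: [-0.2, 0.3, 0.1]
grip_width: 1.0
flask [504. 170.] [481 164  31  24 335] [-9.8  9. ]
wide [466. 167.] [452 154  28  28 595] [-1.4  1. ]
sq [433. 161.] [420 149  26  27 560] [-1.8  0.4]
tall [401. 154.] [390 145  21  22 358] [-1.3  0.3]
```

View pics/sFc.png

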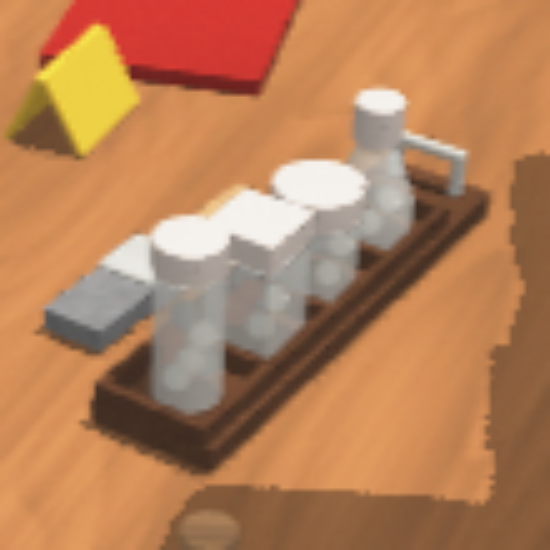

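View pics/tFc.png

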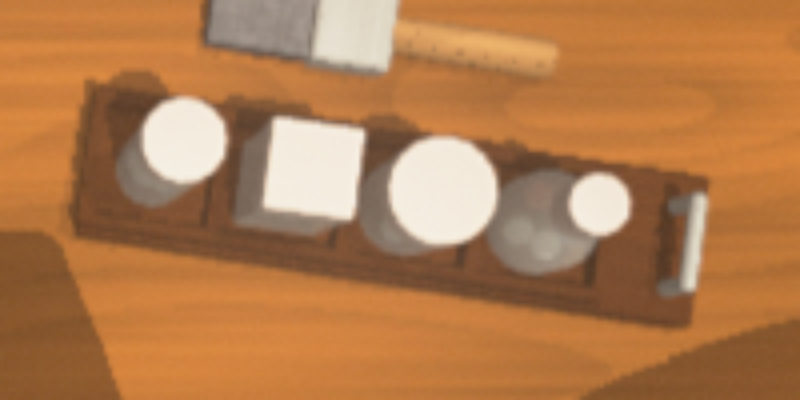

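The top view shows the four lids at crop (184,140), (314,168), (443,190) and (600,205). The tall, square and wide lids are within 2 mm of where they should be above their pockets. The flask's mask merged with its body, giving a false 10 mm offset, but its lid alone sits at about (504.7,170.9), against (504,170) predicted. All four stand upright and the gripper is clear, so I'm handing in.

```bash
python3 -c "
from rig import robot
print(robot.close_job(), robot.get_obs()['time_s'])"
```

```text
the job is handed in; nothing more can be done
the job is handed in; nothing more can be done
```

All four jars are in the display rack in the same order as on the board: flask nearest the loop, then wide, square and tall. I gripped each by its lid and lowered it until it touched the pocket floor (8–14 N). I then released it and moved the arm clear. The job was handed in at about 40 s, and no verdict was reported.

- **Position:** in the last pictures the tall, square and wide lids measured within 2 mm of their pocket centres along each rack axis. All four jars looked upright, and each touched down at the same gripper height as when picked up.
- **Disagreement:** the automatic colour mask for the flask merged its lid with its clear body and gave a false offset of about 10 mm. Read by eye, its lid was about 1 px (2 mm) from the expected spot.
- **Camera offset:** early checks in the side view were about 1 px off, but the jar and rack were off by the same amount.

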